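Restock the reagent jar lane, oldest in front

ROBOT

A 7-joint arm with a two-finger parallel gripper is mounted at the origin on the work surface. World frame = base frame: x ahead of the robot, y to its left, z up, the work surface at z = 0. Lengths are in m, angles in rad, forces in N, time in s.
With the tool pointing down it reaches from about 0.4 to 0.85 m from the base axis. Payload 10.4 kg.
Tool frame: the origin (TCP) lies at the very end of the fingers, on their centre line; the grasp point (between the pads) lies 19 mm behind it (manip.grip_point_offset is the z of the grasp point in the tool frame, in m); z points along the fingers, y is the direction in which the jaws open and shut (so a half turn about z gives the same grasp; the last joint's range is limited). The gripper opens to 85 mm and grips with 20 to 120 N. Pads are 22 mm wide; open, the fingers measure 114 mm over their backs; the gripper's body (76 mm by 85 mm) begins 54 mm behind the grasp point. The pads swing forward as they close: fully open they stand 13 mm farther back than shut.
Start: joints at [1.175, 0.332, -0.065, 1.46, 0.022, 1.35, -0.088], TCP at [0.228, -0.582, 0.203] pointing down, gripper open.
Joint ranges: [-2.6, 2.6], [-0.5, 2.12], [-1.47, 1.34], [0.16, 2.42], [-1.27, 4.41], [0.06, 2.06], [-2.6, 2.6]. Speed limits (rad/s): [2.22, 2.22, 2.79, 2.79, 3.14, 3.14, 3.14].

INTERFACE

Orientations are given as a unit quaternion [x, y, z, w].
In Python, from workcell import manip, camera, get_calibration, hand_in gives the robot as it stands.
- The arm moves only by the shell command python3 -m pendant 'ROWS' [FORCE]. ROWS is JSON, a list of rows, each a list of 5 numbers: the shift along the tool's x, y, z in units of 40 mm (1.0 is 40 mm), then the turn about the tool's z in units of 6 degrees (1.0 is 6 degrees), then the closure, from 0 (fully open) to 1 (shut). A call has 1 to 5 rows; each row is the pose to reach, as a shift and turn from the pose commanded when the call began, along the tool's axes at that moment; what a row does not reach only later rows make up. A row lasts 1/8 s, in which the tool goes at most 62.5 mm and 10.7 degrees, less where a joint would pass 70% of its speed; a pose out of reach is approached as far as the arm can. A call with a gripper value outside its range is refused whole. The fingers move at their own pace and stop on an object; FORCE is the grip in N (left out, the last holds). Time passes only in rows, so rows that repeat a pose let the fingers close. It gives the time, the measured TCP pose, the force and the opening at its end, in the units of the state.
- manip.get_obs(): the state, without advancing time (a new reading comes with each control period).
- camera(name): name is "scene" or "top"; returns (picture, depth): 384x512x3 uint8, red, green, blue; 384x512 float32, m along the optical axis (not along the pixel's ray), 0 where there is no reading.
- get_calibration(name): a dict with "vfov" (degrees; the focal length in pixels is half the picture's height over the tangent of half this angle, whatever the lens; pixels are square), "cx", "cy" (the principal point, pixels), "position" and "rotation" of the camera in the world. Camera axes: x right, y down, z forward; pixel columns grow to the right and rows downward; lengths in m; the calibration is good to about 2 mm. A picture is of the moment at which its call begins. get_calibration takes no time and is no camera call.
- hand_in(): hands the job in, once; it reports no verdict.
The state is a dict: "clock": time; "joint_pos": joint angles; "joint_velocities": joint speeds; "tau": joint torques, N m; "position": TCP position; "ee_rot": TCP orientation; "ft_force": force on the tool from outside, world axes, zero at the start; "torque": the same for the moment, N m; "grip_width": opening from 0.0 (shut) to 1.0 (fully open).
Only numpy, scipy, OpenCV 4.12 (cv2) and the standard library are available. Lean on these libraries where they do the work, as an engineer would, in place of code of your own. Each camera call takes 0.05 s, during which the arm holds its last target.

TASK

Restock the tall amber jars on the low white bench rack: first bring the old tall jar, which has been left at the back of its lane, forward along that lane until it stands upright within a finger's width of the front lip (the side nearest the robot). Then take the new tall amber jar from the bench and stand it upright on the rack behind the old one, in the same lane. Leave the squat pots and the conical flask where they are, and do not knock anything over.

Things in the scene. Friction and masses are not known exactly. Their poses are not given: they have to be found in the camera images.
- rack: Low white rack, fixed, 222 (x) by 200 (y) mm. Origin: its centre at bench level; +x to the back (away from the robot), -x to the front, z up. Flat board, top 50 mm above the bench. Two lanes run along x, centre lines y = +50 and -50 mm, each 88 mm wide and 210 mm long inside (x = -105 to +105). Side rails, 12 mm wide middle rail and steel front lip rise 15 mm above the board, back wall 30 mm.
- old_jar_mid (a point): Old tall jar: straight round amber glass jar with black cap and blank paper label, 52 mm diameter, 100 mm tall, 0.14 to 0.28 kg, standing upright in the back half of one of the rack's two lanes (either one). Point at its centre, half-way up (50 mm above its underside); z is its upright axis; its yaw means nothing.
- new_jar_mid (a point): New tall jar: same kind as the old one (52 mm diameter, 100 mm tall, 0.18 to 0.35 kg), standing upright on the bench to the left (+y) of the rack. Point at its centre, 50 mm above its underside; z is its upright axis; its yaw means nothing.
- lane_pot_mid (a point): Bystander: squat amber pot, black cap, 60 mm diameter, 45 mm tall, in the back half of the rack's other lane. Point at its centre, half-way up.
- bench_pot_mid (a point): Bystander: squat amber pot, black cap, 60 mm diameter, 45 mm tall, on the bench. Point at its centre, half-way up.
- flask_mid (a point): Bystander: clear glass conical flask with a black stopper, 64 mm diameter at the foot, 95 mm tall, on the bench. Point half-way up.

How it is judged:
By the outcome, as a careful person would: the job done as asked, in the order asked, and still so for the second after the job is handed in, with the robot touching nothing.
It also fails if it takes over 56 s, if anything falls off the work surface, if the arm or the gripper's body presses on something with over 40 N, if the wrist force passes 120 N, or if a joint passes its speed limit or range.

## Working session

There is one attempt and no reset: what is moved stays moved. The work goes in short steps, Python scripts to look and compute and a shell command to move; the robot and the scene stay as the last step left them, time stands still between calls to the robot, and variables do not carry over. Pictures are saved under pics/ and viewed, and the job is handed in when it is done.

```bash
ls; mkdir -p pics
python3 - <<'E'
from workcell import manip, camera, get_calibration
import cv2,numpy as np
print(manip.get_obs()); print(manip.grip_point_offset)
for n in("scene","top"):
    p,d=camera(n); print(n,get_calibration(n)); cv2.imwrite(f"pics/{n}0.png",p[:,:,::-1]); np.savez(f"{n}0.npz",p=p,d=d)
E
```

```text
pics
{'clock': 0.0, 'joint_pos': array([ 1.17538837,  0.33286965, -0.06471791,  1.4609856 ,  0.02161404,
        1.34991599, -0.0885063 ]), 'joint_velocities': array([ 1.12141591e-03,  1.04004062e-04, -4.12497681e-05, -1.20338354e-03,
       -2.00962472e-04,  1.16122646e-03, -1.15618709e-03]), 'tau': array([-7.35843023e-04, -6.25440001e+01,  4.87450801e-02, -3.91593862e+01,
        1.59765274e-02,  1.02228834e-02,  6.42565783e-05]), 'position': array([ 0.2274802 , -0.58165577,  0.20189627]), 'ee_rot': array([ 9.82673451e-01,  1.85343839e-01, -1.76063055e-04, -7.19959758e-04]), 'ft_force': array([-0.33690933, -0.06160224,  0.60426068]), 'torque': array([ 0.0092299 , -0.08318495,  0.03139611]), 'grip_width': 1.0003914966077891}
-0.0187
scene {'vfov': 53.4689139156914, 'cx': 259.41138172802545, 'cy': 190.07023678772993, 'position': array([ 0.95649015, -0.14745741,  0.66879775]), 'rotation': array([ 0.79234917,  0.50070047, -0.1887821 , -0.29299001])}
top {'vfov': 46.97715900867655, 'cx': 247.8641351712625, 'cy': 192.9399278413959, 'position': array([0.36551123, 0.08928956, 1.138572  ]), 'rotation': array([ 0.71429851, -0.69534199,  0.06498168, -0.04532701])}
```

View pics/scene0.png

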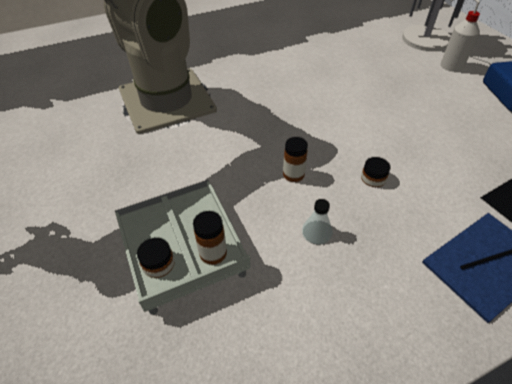

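View pics/top0.png

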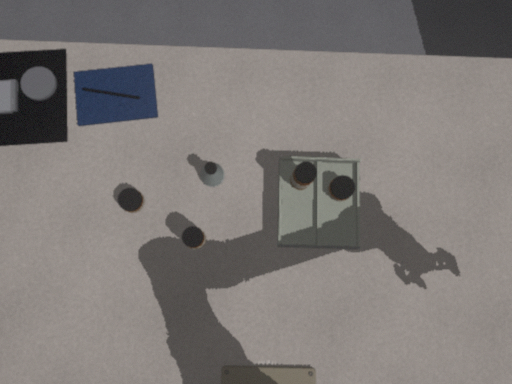

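The top view shows the rack at px (318,203). The old tall jar is in the left (+y) lane near (305,172), the lane pot at (342,188), the new jar at (193,237), the flask at (212,172) and the bench pot at (131,200).

```bash
cat > h.py <<'E'
import numpy as np,cv2
from scipy.spatial.transform import Rotation as R
from workcell import manip,camera,get_calibration
def cloud(n,d):
    c=get_calibration(n); f=192/np.tan(np.radians(c['vfov']/2))
    v,u=np.mgrid[:384,:512]; 
    P=np.stack([(u-c['cx'])/f*d,(v-c['cy'])/f*d,d],-1)
    rot=np.array(c['rotation']); M=R.from_quat(rot).as_matrix()
    W=P@M.T+c['position']; W[d==0]=np.nan; return W
def fitcirc(xy):
    A=np.c_[2*xy,np.ones(len(xy))]; s=np.linalg.lstsq(A,(xy**2).sum(1),rcond=None)[0]
    return s[:2],np.sqrt(s[2]+s[0]**2+s[1]**2)
def enc(xy):
    (c,r)=cv2.minEnclosingCircle(xy.astype(np.float32)*1000); return np.round(c,1),round(r,1)
E
python3 - <<'E'
from h import *
S={n:(np.load(n+'0.npz')) for n in('scene','top')}
for n in S:
    W=cloud(n,S[n]['d']); p=S[n]['p']
    for uv in ([(50,300),(420,220),(300,330),(245,265),(295,150),(208,222)] if n=='scene' else [(50,250),(430,150),(335,230),(297,225),(305,172),(342,188),(193,237),(131,200),(211,169)]):
        print(n,uv,np.round(W[uv[1],uv[0]],4))
    for nm,lo,hi in [('tallrack',.14,.16),('pot rack',.088,.1),('newjar',.093,.106),('benchpot',.04,.049),('rail',.060,.070)]:
        m=((W[...,2]>lo)&(W[...,2]<hi)&(W[...,0]>.35)&(W[...,0]<.9)&(np.abs(W[...,1])<.5)).astype(np.uint8)
        k,l,st,ce=cv2.connectedComponentsWithStats(m)
        for i in range(1,k):
            if st[i,4]>25: q=W[l==i]; print(n,nm,st[i],np.round(q.mean(0),4),enc(q[:,:2]),cv2.minAreaRect((q[:,:2]*1000).astype(np.float32)))
E
```

```text
scene (50, 300) [ 0.5106 -0.3708  0.0022]
scene (420, 220) [ 0.6598  0.3737 -0.0014]
scene (300, 330) [7.579e-01 2.110e-02 4.000e-04]
scene (245, 265) [ 0.6281 -0.0251  0.0561]
scene (295, 150) [0.44   0.1784 0.099 ]
scene (208, 222) [ 0.5769 -0.0668  0.1497]
scene tallrack [193 211  30  27 637] [ 0.5788 -0.0688  0.1486] (array([576.4, -68.3]), 25.2) ((576.5521240234375, -67.96663665771484), (48.81630325317383, 49.37055206298828), 67.40027618408203)
scene pot rack [285 137  23  20 312] [0.4288 0.1877 0.0974] (array([424.9, 190.6]), 26.4) ((425.1989440917969, 189.65078735351562), (49.63204574584961, 49.471961975097656), 88.20884704589844)
scene pot rack [314 199  16  14 169] [0.5931 0.1534 0.0935] (array([592.3, 154.3]), 15.4) ((591.8778076171875, 154.42120361328125), (28.473865509033203, 29.49114227294922), 39.126155853271484)
scene pot rack [137 238  34  30 786] [ 0.5559 -0.1673  0.0941] (array([ 553.9, -167.3]), 30.0) ((554.2819213867188, -166.77792358398438), (56.56293487548828, 55.66468048095703), 73.75037384033203)
scene pot rack [197 239  29  16 108] [ 0.5963 -0.0722  0.0938] (
[... 9071 characters left out ...]
), 13.9) ((454.5772705078125, -84.65851593017578), (22.663349151611328, 24.966079711914062), 45.53841781616211)
top benchpot [322 223  16  23  90] [ 0.4389 -0.1435  0.0477] (array([ 440.9, -145.2]), 31.9) ((438.8064270019531, -143.24078369140625), (61.99705505371094, 30.37923240661621), 45.971012115478516)
top benchpot [345 238  10   8  27] [ 0.4216 -0.1942  0.0477] (array([ 421. , -193.6]), 11.9) ((421.6932067871094, -192.51272583007812), (17.748071670532227, 22.095314025878906), 14.873246192932129)
top rail [ 278  157   82   92 1165] [ 0.5015 -0.113   0.0648] (array([ 517.5, -113.1]), 148.2) ((517.2545776367188, -114.19770050048828), (201.38442993164062, 219.9462890625), 89.79045867919922)
```

```bash
cat >> h.py <<'E'
def togo(x,y,z,yaw=0):
    o=manip.get_obs(); M=R.from_quat(o['ee_rot']).as_matrix()
    t=M.T@(np.array([x,y,z])-o['position'])/.04
    cur=np.degrees(np.arctan2(M[1,0],M[0,0]))
    print('t',round(o['clock'],2),'pos',np.round(o['position'],4),'yaw',round(cur,2),'zax',np.round(M[:,2],3),'row',np.round(t,2),'turn',round((cur-yaw)/6,2),'F',np.round(o['ft_force'],1),'w',round(o['grip_width'],3))
E
python3 -c "
from h import *
togo(.576,-.068,.2)"
```

```text
t 0.1 pos [ 0.2275 -0.5817  0.202 ] yaw 21.36 zax [-0.     0.001 -1.   ] row [12.79 -8.79  0.06] turn 3.56 F [-0.8 -0.3  0.2] w 0.999
```

```bash
python3 -m pendant '[[1.2,-0.85,0,0.7,0],[2.5,-1.7,0,1.4,0],[3.8,-2.6,0,2.1,0],[5.1,-3.5,0,2.8,0],[6.4,-4.4,0,3.56,0]]'; python3 -c "
from h import *
togo(.576,-.068,.2)"
```

```text
clock: 0.72
position: [0.4014, -0.3249, 0.2026]
ee_rot: [1.0, -0.001, -0.0, 0.0]
ft_force: [1.2, -1.1, 0.4]
grip_width: 0.999
t 0.72 pos [ 0.4014 -0.3249  0.2026] yaw -0.15 zax [-0. -0. -1.] row [ 4.35 -6.43  0.06] turn -0.03 F [ 1.2 -1.1  0.4] w 0.999
```

```bash
python3 -m pendant '[[0.85,-1.25,0,0,0],[1.7,-2.5,0,0,0],[2.6,-3.8,0,0,0],[3.5,-5.1,0,0,0],[4.35,-6.43,0,0,0]]'; python3 -m pendant '[[0,0,0,0,0],[0,0,0,0,0]]'
python3 - <<'E'
from h import *
togo(.576,-.068,.096)
p,d=camera('top'); cv2.imwrite('pics/top1.png',cv2.resize(p[120:270,240:400,::-1],None,fx=4,fy=4,interpolation=2))
E
```

```text
clock: 1.35
position: [0.5743, -0.0698, 0.2025]
ee_rot: [1.0, -0.0, -0.0, 0.0]
ft_force: [-0.2, 0.1, 0.4]
grip_width: 1.001
clock: 1.6
position: [0.5733, -0.0717, 0.2022]
ee_rot: [1.0, 0.0, -0.0, 0.0]
ft_force: [0.4, -0.2, -0.8]
grip_width: 1.001
t 1.6 pos [ 0.5733 -0.0717  0.2022] yaw 0.01 zax [-0.001 -0.    -1.   ] row [ 0.07 -0.09  2.66] turn 0.0 F [ 0.4 -0.2 -0.8] w 1.001
```

View pics/top1.png

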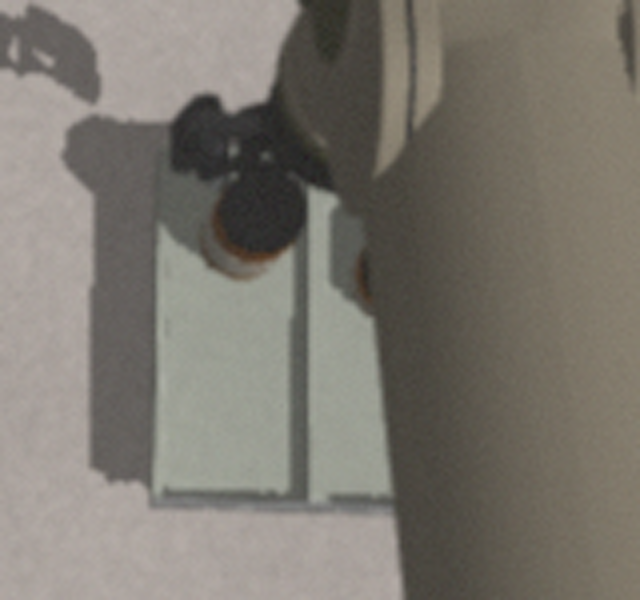

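The crop shows the open gripper over the old jar. The jar's cap is at crop (262,210) and it is undisturbed. Descending.

```bash
python3 -m pendant '[[0.07,-0.09,0.3,0,0],[0.07,-0.09,0.8,0,0],[0.07,-0.09,1.5,0,0],[0.07,-0.09,2.2,0,0],[0.07,-0.09,2.6,0,0]]'; python3 -m pendant '[[0,0,0,0,0],[0,0,0,0,0]]'
python3 - <<'E'
from h import *
togo(.576,-.068,.097)
p,d=camera('scene'); cv2.imwrite('pics/s1.png',cv2.resize(p[130:330,100:300,::-1],None,fx=3,fy=3,interpolation=2))
E
```

```text
clock: 2.28
position: [0.5753, -0.0685, 0.0967]
ee_rot: [1.0, -0.001, -0.001, 0.0]
ft_force: [-0.0, 1.1, 0.5]
grip_width: 1.0
clock: 2.52
position: [0.577, -0.0679, 0.0997]
ee_rot: [1.0, -0.0, 0.001, 0.0]
ft_force: [-0.5, 0.1, 0.3]
grip_width: 0.998
t 2.52 pos [ 0.577  -0.0679  0.0997] yaw -0.02 zax [ 0.001 -0.    -1.   ] row [-0.03  0.    0.07] turn -0.0 F [-0.5  0.1  0.3] w 0.998
```

View pics/s1.png

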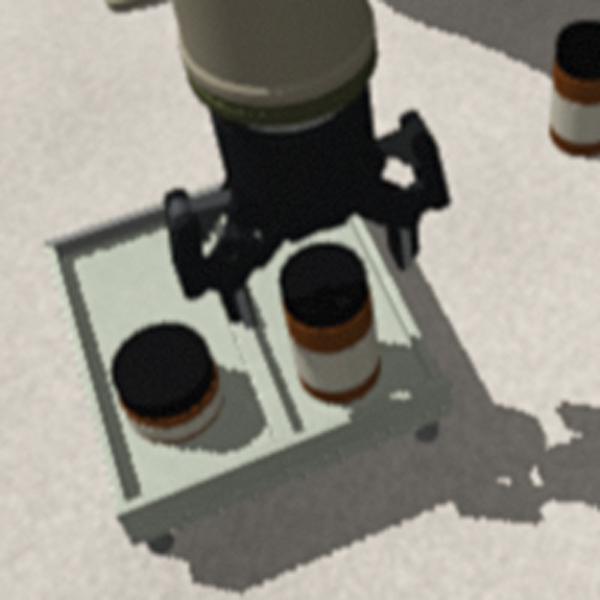

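Run:
```python
from h import *
n='scene';c=get_calibration(n); f=192/np.tan(np.radians(c['vfov']/2));M=R.from_quat(c['rotation']).as_matrix()
def pr(w):
    q=M.T@(np.array(w)-c['position']); return np.round([((q[0]/q[2]*f+c['cx'])-100)*3,((q[1]/q[2]*f+c['cy'])-130)*3])
for w in [(.577,-.068+.045,.1),(.577,-.068-.045,.1),(.577,-.068,.1),(.577,-.068,.173),(.577,-.068,.15)]: print(w,pr(w))
p,d=camera(n);W=cloud(n,d)
for u,v in [(238,312),(402,258),(415,130),(180,220),(290,215),(325,270)]: print(u,v,np.round(W[130+v//3,100+u//3],4))
o=manip.get_obs();print(o['joint_pos'])
```

```text
(0.577, -0.023000000000000007, 0.1) [401. 299.]
(0.577, -0.113, 0.1) [259. 354.]
(0.577, -0.068, 0.1) [331. 326.]
(0.577, -0.068, 0.173) [317. 252.]
(0.577, -0.068, 0.15) [322. 277.]
238 312 [ 0.5854 -0.1187  0.1582]
402 258 [ 0.5893 -0.0243  0.1569]
415 130 [ 0.5796 -0.0082  0.2451]
180 220 [ 0.5855 -0.132   0.2451]
290 215 [ 0.5952 -0.0827  0.2341]
325 270 [ 0.5734 -0.0655  0.1502]
[ 0.42069873  0.35189632 -0.46154943  1.68829315  0.1702415   1.1393602
 -1.65853143]
```

Run:
```python
from h import *
togo(.576,-.068,.097)
p,d=camera('scene');W=cloud('scene',d)
cv2.imwrite('pics/s2.png',cv2.resize(p[130:330,100:300,::-1],None,fx=3,fy=3,interpolation=2))
g=p.max(2)<75
for nm,y0,y1 in[('L',-.035,.03),('R',-.14,-.1)]:
    m=g&(W[...,1]>y0)&(W[...,1]<y1)&(abs(W[...,0]-.577)<.06)&(W[...,2]>.1)
    q=W[m];print(nm,len(q),np.round(q[np.argsort(q[:,2])[:8]],3))
togo(.576,-.068,.097)
```

```text
t 2.62 pos [ 0.5771 -0.0679  0.0999] yaw -0.01 zax [ 0.002 -0.    -1.   ] row [-0.03  0.    0.07] turn -0.0 F [-0.2  0.8 -0.1] w 0.998
L 1625 [[ 0.581 -0.025  0.142]
 [ 0.577 -0.026  0.143]
 [ 0.573 -0.026  0.144]
 [ 0.569 -0.026  0.145]
 [ 0.582 -0.025  0.146]
 [ 0.573 -0.025  0.146]
 [ 0.587 -0.026  0.146]
 [ 0.568 -0.025  0.147]]
R 2454 [[ 0.588 -0.113  0.146]
 [ 0.59  -0.112  0.148]
 [ 0.589 -0.111  0.149]
 [ 0.588 -0.114  0.15 ]
 [ 0.589 -0.113  0.151]
 [ 0.588 -0.112  0.152]
 [ 0.586 -0.118  0.153]
 [ 0.589 -0.116  0.153]]
t 2.67 pos [ 0.577  -0.0678  0.0997] yaw -0.0 zax [ 0.002 -0.    -1.   ] row [-0.03  0.    0.07] turn -0.0 F [1.2 0.6 0.1] w 1.0
```

View pics/s2.png

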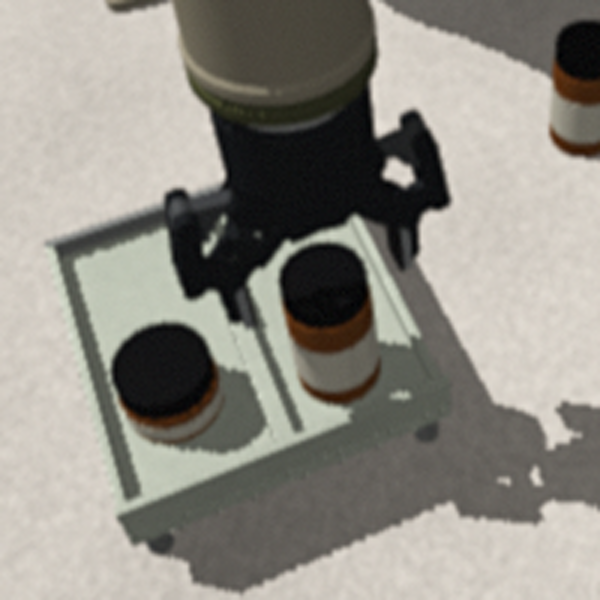

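Run:
```python
from h import *
p,d=camera('scene');W=cloud('scene',d)
cv2.imwrite('pics/s3.png',cv2.resize(p[180:255,165:250,::-1],None,fx=7,fy=7,interpolation=cv2.INTER_NEAREST))
for u in (178,180,182,233,235,237):
    print(u,[(v,*np.round(W[v,u],3)) for v in range(206,250,3)])
```

```text
178 [(206, np.float64(nan), np.float64(nan), np.float64(nan)), (209, np.float64(0.575), np.float64(-0.109), np.float64(0.206)), (212, np.float64(0.58), np.float64(-0.11), np.float64(0.205)), (215, np.float64(0.569), np.float64(-0.111), np.float64(0.185)), (218, np.float64(0.587), np.float64(-0.114), np.float64(0.201)), (221, np.float64(0.589), np.float64(-0.115), np.float64(0.196)), (224, np.float64(0.589), np.float64(-0.116), np.float64(0.189)), (227, np.float64(0.591), np.float64(-0.118), np.float64(0.185)), (230, np.float64(0.583), np.float64(-0.118), np.float64(0.167)), (233, np.float64(0.585), np.float64(-0.12), np.float64(0.162)), (236, np.float64(0.585), np.float64(-0.121), np.float64(0.154)), (239, np.float64(0.527), np.float64(-0.119), np.float64(0.064)), (242, np.float64(0.534), np.float64(-0.121), np.float64(0.065)), (245, np.float64(0.53), np.float64(-0.122), np.float64(0.049)), (248, np.float64(0.537), np.float64(-0.124), np.float64(0.05))]
180 [(206, np.float64(0.572), np.float64(-0.104), np.float64(0.208)), (209, np.float64(0.58), np.float64(-0.106), np.float64(0.211))
[... 4029 characters left out ...]
 np.float64(0.589), np.float64(-0.019), np.float64(0.147)), (221, np.float64(0.491), np.float64(0.015), np.float64(-0.002)), (224, np.float64(0.499), np.float64(0.011), np.float64(-0.0)), (227, np.float64(0.507), np.float64(0.008), np.float64(-0.0)), (230, np.float64(0.514), np.float64(0.005), np.float64(0.0)), (233, np.float64(0.52), np.float64(0.002), np.float64(-0.001)), (236, np.float64(0.526), np.float64(-0.0), np.float64(-0.004)), (239, np.float64(0.576), np.float64(-0.018), np.float64(0.066)), (242, np.float64(0.581), np.float64(-0.021), np.float64(0.064)), (245, np.float64(0.581), np.float64(-0.021), np.float64(0.054)), (248, np.float64(0.585), np.float64(-0.023), np.float64(0.049))]
```

View pics/s3.png

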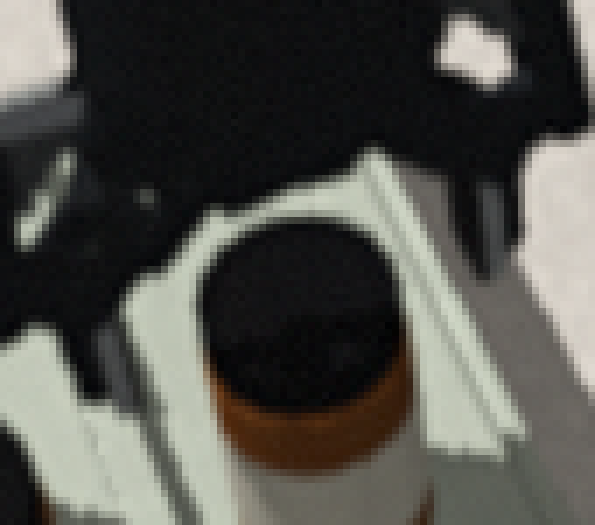

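The picture disagrees with the state: both fingertips are at z≈0.143 (full px (182,239) and (235,218)), while the reported TCP is 0.100. Even with the 13 mm swing, that leaves about 30 mm unexplained. x and y agree. I'll go down in part and measure the tips again.

```bash
python3 -m pendant '[[-0.02,0,0.2,0,0],[-0.02,0,0.4,0,0],[-0.02,0,0.5,0,0],[-0.02,0,0.5,0,0]]'
cat >> h.py <<'E'
def tips(x,y,name=None,dx=.06):
    p,d=camera('scene');W=cloud('scene',d); g=p.max(2)<75
    for nm,y0,y1 in[('L',y+.033,y+.07),('R',y-.07,y-.033)]:
        m=g&(W[...,1]>y0)&(W[...,1]<y1)&(abs(W[...,0]-x)<dx)&(W[...,2]>.07)
        q=W[m]; q=q[np.argsort(q[:,2])[:6]]; print(nm,np.round(np.median(q,0),3),round(q[0,2],3))
    if name: cv2.imwrite('pics/'+name,cv2.resize(p[130:330,100:350,::-1],None,fx=3,fy=3,interpolation=2))
E
python3 - <<'E'
from h import *
togo(.576,-.068,.065)
tips(.577,-.068,'s4.png')
E
```

```text
clock: 3.22
position: [0.5753, -0.0677, 0.0782]
ee_rot: [1.0, 0.0, -0.0, -0.0]
ft_force: [-0.6, -0.3, 0.4]
grip_width: 1.001
t 3.23 pos [ 0.5753 -0.0677  0.0782] yaw 0.0 zax [-0.001  0.    -1.   ] row [0.02 0.01 0.33] turn 0.0 F [-0.6 -0.3  0.4] w 1.001
L [ 0.576 -0.025  0.124] 0.121
R [ 0.585 -0.117  0.128] 0.073
```

View pics/s4.png

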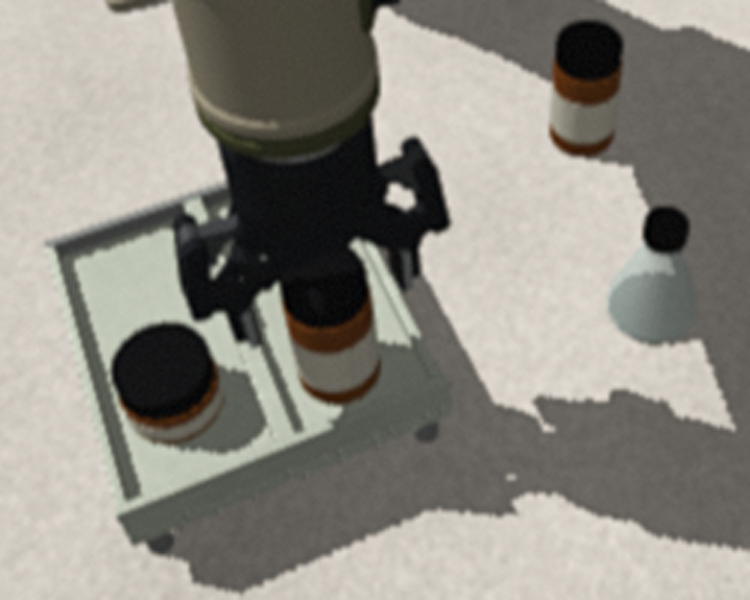

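Run:
```python
from h import *
p,d=camera('scene');W=cloud('scene',d)
for u in (196,202,208,214): print(u,[tuple(float(a) for a in np.round(W[v,u],3)) for v in range(205,226,2)])
```

```text
196 [(0.609, -0.086, 0.243), (0.609, -0.087, 0.238), (0.592, -0.085, 0.213), (0.597, -0.086, 0.214), (0.596, -0.087, 0.209), (0.596, -0.087, 0.203), (0.594, -0.088, 0.196), (0.563, -0.083, 0.151), (0.567, -0.084, 0.15), (0.57, -0.086, 0.149), (0.574, -0.087, 0.149)]
202 [(0.612, -0.078, 0.241), (0.611, -0.079, 0.236), (0.595, -0.076, 0.212), (0.597, -0.077, 0.209), (0.588, -0.076, 0.193), (0.586, -0.076, 0.186), (0.587, -0.077, 0.181), (0.565, -0.074, 0.148), (0.571, -0.075, 0.15), (0.574, -0.077, 0.15), (0.578, -0.078, 0.149)]
208 [(0.614, -0.07, 0.24), (0.588, -0.065, 0.202), (0.588, -0.065, 0.197), (0.586, -0.066, 0.19), (0.586, -0.066, 0.185), (0.563, -0.062, 0.149), (0.568, -0.063, 0.151), (0.57, -0.064, 0.148), (0.574, -0.066, 0.148), (0.578, -0.067, 0.149), (0.582, -0.069, 0.149)]
214 [(0.596, -0.057, 0.212), (0.597, -0.058, 0.208), (0.587, -0.056, 0.191), (0.587, -0.056, 0.186), (0.586, -0.056, 0.179), (0.568, -0.053, 0.15), (0.571, -0.054, 0.15), (0.575, -0.055, 0.149), (0.579, -0.057, 0.149), (0.584, -0.059, 0.151), (0.586, -0.06, 0.149)]
```

Lowest part of the gripper body is at z≈0.18 with the tips at 0.122. Going down 15 mm more leaves about 15 mm over the cap, then close.

```bash
python3 -m pendant '[[0.02,0,0.2,0,0],[0.02,0,0.37,0,0],[0.02,0,0.37,0,0],[0.02,0,0.37,0,0.3]]' 30;  python3 -m pendant '[[0,0,0,0,0.5],[0,0,0,0,0.7],[0,0,0,0,0.7],[0,0,0,0,0.7]]' 30
python3 - <<'E'
from h import *
togo(.576,-.068,.065)
tips(.577,-.068,'s5.png')
E
```

```text
clock: 3.82
position: [0.5764, -0.0678, 0.0639]
ee_rot: [1.0, 0.0, 0.0, 0.0]
ft_force: [0.1, -0.5, -0.0]
grip_width: 0.817
clock: 4.32
position: [0.5766, -0.0676, 0.0644]
ee_rot: [1.0, 0.0, 0.0, 0.0]
ft_force: [-0.6, 1.2, 5.6]
grip_width: 0.603
t 4.33 pos [ 0.5766 -0.0676  0.0644] yaw 0.01 zax [ 0.001 -0.    -1.   ] row [-0.02  0.01 -0.02] turn 0.0 F [-0.6  1.2  5.6] w 0.603
L [ 0.584 -0.033  0.109] 0.106
R [ 0.584 -0.106  0.106] 0.072
```

View pics/s5.png

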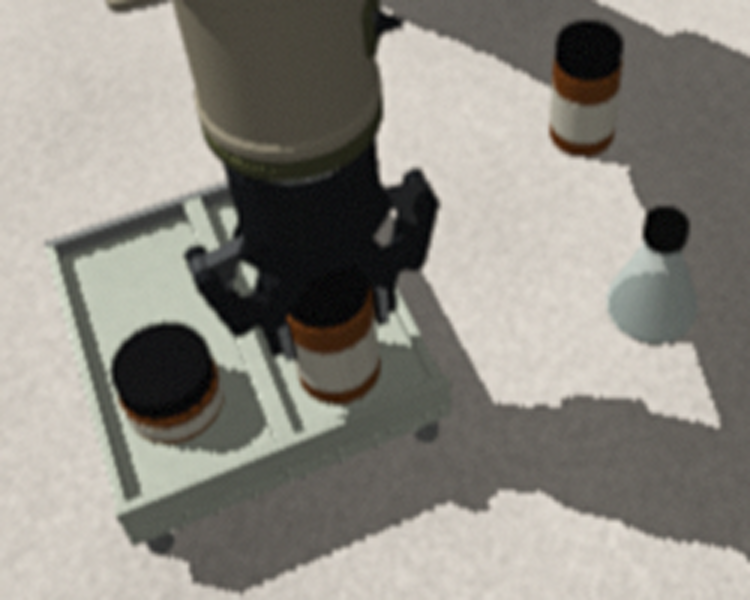

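Gripped: width 0.603 is about 51 mm. Now a small lift, then forward.

```bash
python3 -m pendant '[[0,0,-0.08,0,0.75],[0,0,-0.15,0,0.75],[0,0,-0.15,0,0.75]]'
python3 - <<'E'
from h import *
togo(.4455,-.0645,.07)
tips(.577,-.068,'s6.png')
E
```

```text
clock: 4.75
position: [0.5763, -0.0679, 0.0699]
ee_rot: [1.0, -0.0, -0.0, 0.0]
ft_force: [-0.6, 0.4, -2.6]
grip_width: 0.6
t 4.75 pos [ 0.5763 -0.0679  0.0699] yaw -0.01 zax [-0. -0. -1.] row [-3.27 -0.08 -0.  ] turn -0.0 F [-0.6  0.4 -2.6] w 0.6
L [ 0.584 -0.033  0.116] 0.111
R [ 0.584 -0.105  0.112] 0.073
```

View pics/s6.png

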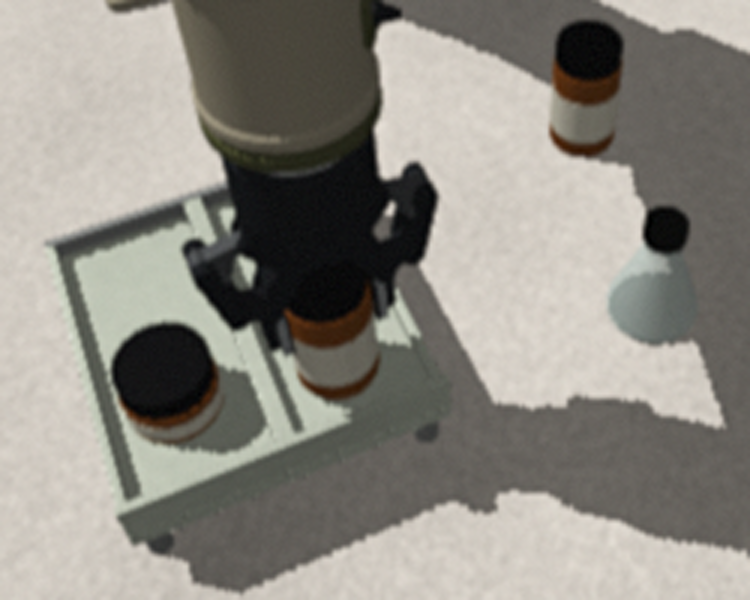

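The jar came up with the gripper (its base edge rose a few px, Fz −2.6 N). Moving it forward.

```bash
python3 -m pendant '[[-0.4,-0.01,0,0,0.75],[-1.0,-0.03,0,0,0.75],[-1.7,-0.05,0,0,0.75],[-2.4,-0.07,0,0,0.75],[-2.9,-0.08,0,0,0.75]]'; python3 -m pendant '[[-0.2,0,0,0,0.75],[-0.35,0,0,0,0.75],[-0.35,0,0,0,0.75],[-0.35,0,0,0,0.75]]';  python3 - <<'E'
from h import *
togo(.4455,-.0645,.0645)
tips(.446,-.065,'s7.png')
p,d=camera('top');W=cloud('top',d)
q=W[(abs(W[...,2]-.15)<.012)&(abs(W[...,1]+.065)<.04)&(abs(W[...,0]-.445)<.05)];print(len(q))
cv2.imwrite('pics/t7.png',cv2.resize(p[120:270,240:400,::-1],None,fx=4,fy=4,interpolation=2))
E
```

```text
clock: 5.42
position: [0.4591, -0.0646, 0.0697]
ee_rot: [1.0, -0.0, -0.0, 0.0]
ft_force: [0.3, 0.2, -2.8]
grip_width: 0.602
clock: 5.92
position: [0.4469, -0.0645, 0.07]
ee_rot: [1.0, 0.0, 0.0, -0.0]
ft_force: [0.1, -0.1, -2.3]
grip_width: 0.604
t 5.92 pos [ 0.4469 -0.0645  0.07  ] yaw 0.01 zax [ 0.  0. -1.] row [-0.04  0.    0.14] turn 0.0 F [ 0.1 -0.1 -2.3] w 0.604
L [ 0.455 -0.029  0.114] 0.111
R [ 0.455 -0.101  0.111] 0.106
21
```

View pics/s7.png

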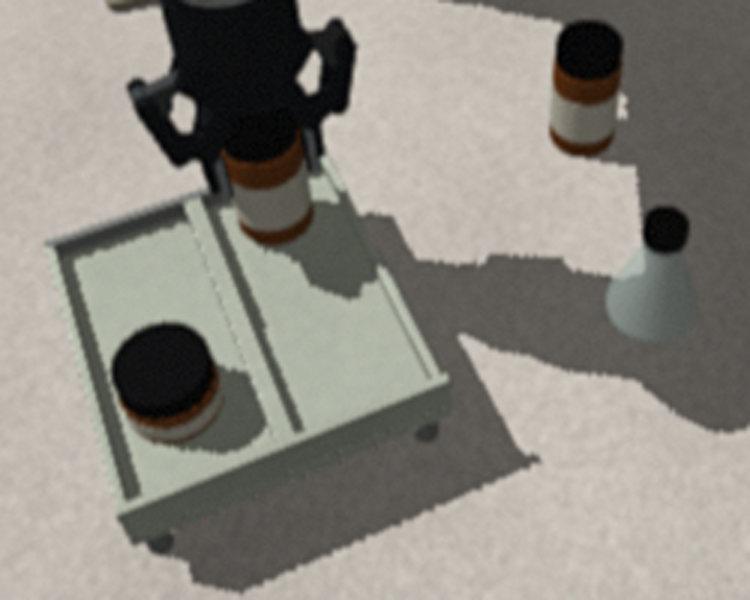

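View pics/t7.png

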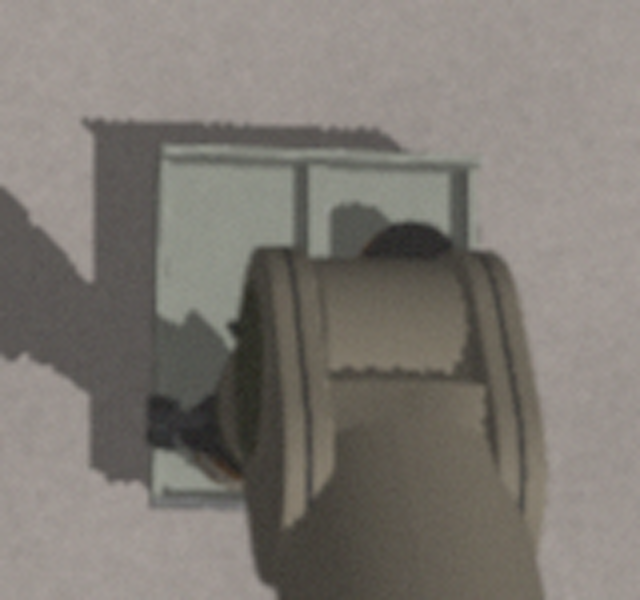

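The old jar is at the front of its lane. The scene crop shows its base at (275,240) and the front lip just behind it. Lowering and releasing.

```bash
python3 -m pendant '[[-0.05,0,0.06,0,0.75],[-0.05,0,0.12,0,0.75],[-0.05,0,0.14,0,0.75],[-0.05,0,0.14,0,0.75]]'; python3 -m pendant '[[0,0,0,0,0.5],[0,0,0,0,0.3],[0,0,0,0,0],[0,0,0,0,0],[0,0,0,0,0]]'
python3 - <<'E'
from h import *
togo(.4455,-.0645,.0645)
tips(.446,-.065,'s8.png')
E
```

```text
clock: 6.52
position: [0.4444, -0.0646, 0.0644]
ee_rot: [1.0, 0.0, 0.0, 0.0]
ft_force: [-0.4, -0.5, -0.0]
grip_width: 0.603
clock: 7.15
position: [0.4445, -0.0646, 0.0644]
ee_rot: [1.0, 0.0, 0.0, 0.0]
ft_force: [-0.2, -0.3, -0.6]
grip_width: 0.999
t 7.15 pos [ 0.4445 -0.0646  0.0644] yaw 0.0 zax [ 0. -0. -1.] row [ 0.03 -0.   -0.  ] turn 0.0 F [-0.2 -0.3 -0.6] w 0.999
L [ 0.454 -0.021  0.115] 0.114
R [ 0.456 -0.11   0.112] 0.107
```

View pics/s8.png

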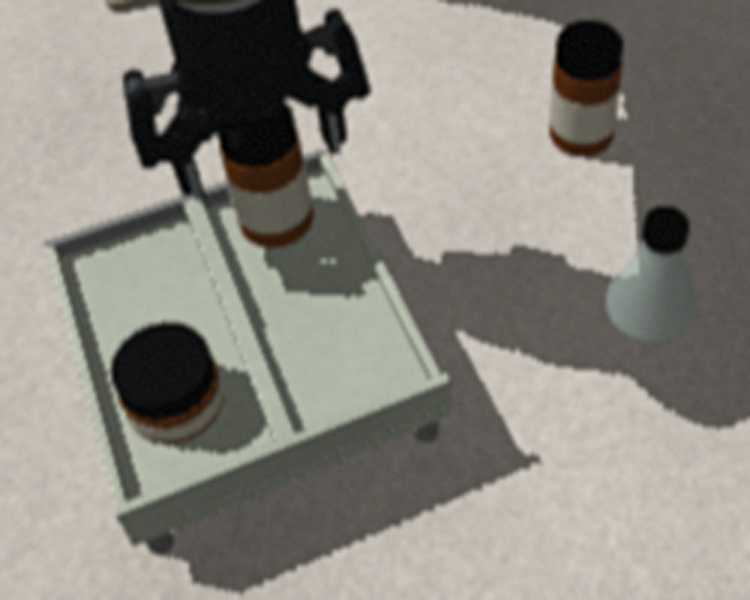

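Fingers are open either side and the jar stands upright with its base at (277,240). Raising clear, then measuring it.

```bash
python3 -m pendant '[[0,0,-0.6,0,0],[0,0,-1.4,0,0],[0,0,-2.2,0,0],[0,0,-2.8,0,0]]'; python3 -m pendant '[[0,-1.3,0,0,0],[0,-2.6,0,0,0],[0,-3.9,0,0,0],[0,-5.2,0,0,0],[-0.3,-6.3,0,0,0]]'
python3 - <<'E'
from h import *
togo(.4245,.191,.2)
for n in('scene','top'):
    p,d=camera(n);W=cloud(n,d)
    m=(abs(W[...,2]-.149)<.01)&(abs(W[...,1]+.065)<.05)&(abs(W[...,0]-.445)<.06); q=W[m]
    if len(q)>20: print('old',n,len(q),enc(q[:,:2]),q[:,2].mean())
    m=(abs(W[...,2]-.098)<.006)&(abs(W[...,1]-.191)<.05)&(abs(W[...,0]-.425)<.05); q=W[m]
    if len(q)>20: print('new',n,len(q),enc(q[:,:2]))
    m=(abs(W[...,2]-.0625)<.004)&(W[...,1]<0)&(W[...,1]>-.03)&(W[...,0]>.38)&(W[...,0]<.65); q=W[m]; print('rail x',np.percentile(q[:,0],[0,1,99,100]) if len(q) else 0)
    cv2.imwrite(f'pics/{n}9.png',p[...,::-1])
E
```

```text
clock: 7.7
position: [0.4446, -0.0646, 0.1777]
ee_rot: [1.0, 0.0, 0.001, 0.0]
ft_force: [0.2, -0.7, -0.2]
grip_width: 0.999
clock: 8.32
position: [0.4322, 0.1894, 0.1764]
ee_rot: [1.0, 0.0, 0.0, -0.0]
ft_force: [1.7, -0.7, -0.3]
grip_width: 1.0
t 8.32 pos [0.4322 0.1894 0.1764] yaw 0.03 zax [ 0.     0.001 -1.   ] row [-0.19 -0.04 -0.59] turn 0.0 F [ 1.7 -0.7 -0.3] w 1.0
old scene 480 (array([444.1, -64.9]), 26.4) 0.1482690286769534
new scene 320 (array([424.3, 190.1]), 25.6)
rail x [0.40698124 0.40844485 0.62907957 0.63004686]
old top 391 (array([444.2, -64.1]), 24.9) 0.14977710331919164
rail x [0.40959474 0.40970242 0.62416912 0.62810839]
```

View pics/scene9.png

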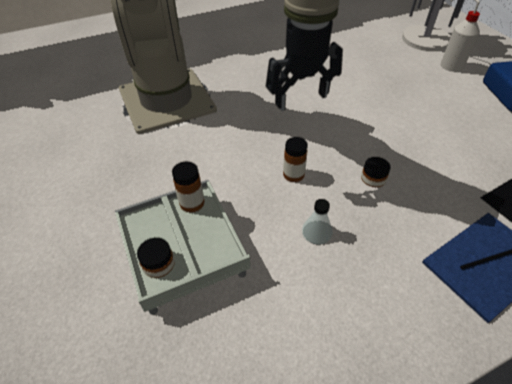

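View pics/top9.png

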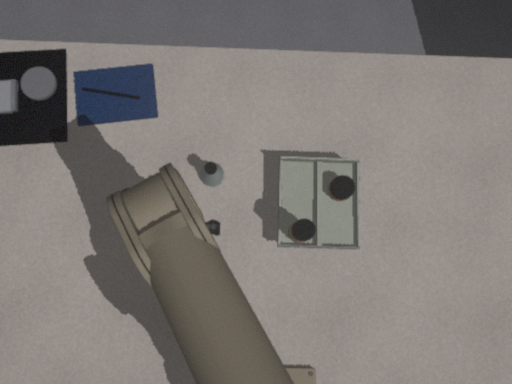

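Old jar measures (0.4442, −0.0645) with its cap at 0.149, so it is upright and about 5 mm from the lip's inner face (0.413). The new jar is still at (0.4245, 0.1905). Descending to it in two stages.

```bash
python3 -m pendant '[[-0.19,-0.03,0.3,0,0],[-0.19,-0.03,0.9,0,0],[-0.19,-0.03,1.6,0,0],[-0.19,-0.03,2.3,0,0],[-0.19,-0.03,2.7,0,0]]'; python3 -m pendant '[[0,0,0,0,0],[0,0,0,0,0]]'
python3 - <<'E'
from h import *
togo(.4245,.1905,.0145)
tips(.4245,.1905)
p,d=camera('scene'); cv2.imwrite('pics/s10.png',cv2.resize(p[60:220,220:400,::-1],None,fx=3,fy=3,interpolation=2))
E
```

```text
clock: 9.05
position: [0.4239, 0.1869, 0.0664]
ee_rot: [1.0, -0.001, -0.001, 0.001]
ft_force: [0.3, 1.0, 0.5]
grip_width: 1.002
clock: 9.3
position: [0.4253, 0.1886, 0.069]
ee_rot: [1.0, -0.0, 0.001, -0.0]
ft_force: [0.1, -0.4, 0.0]
grip_width: 1.002
t 9.3 pos [0.4253 0.1886 0.069 ] yaw -0.02 zax [ 0.001  0.    -1.   ] row [-0.02 -0.05  1.36] turn -0.0 F [ 0.1 -0.4  0. ] w 1.002
L [0.425 0.231 0.111] 0.11
R [0.437 0.139 0.118] 0.118
```

View pics/s10.png

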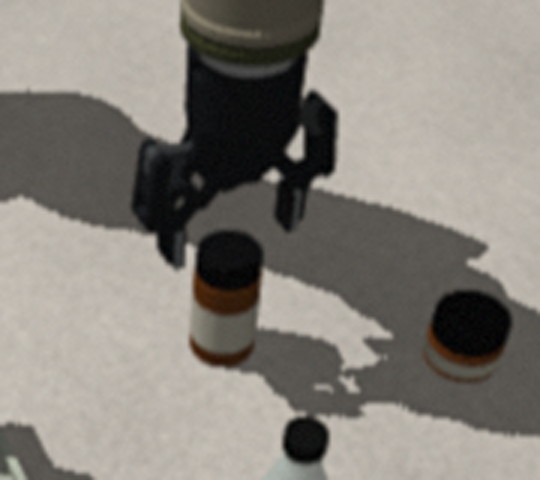

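The tips straddle the jar at z≈0.112, the same 44 mm offset. Going down 1.33 units and gripping.

```bash
python3 -m pendant '[[-0.02,-0.05,0.2,0,0],[-0.02,-0.05,0.6,0,0],[-0.02,-0.05,1.0,0,0],[-0.02,-0.05,1.33,0,0],[-0.02,-0.05,1.33,0,0]]'; python3 -m pendant '[[0,0,0,0,0.3],[0,0,0,0,0.5],[0,0,0,0,0.75],[0,0,0,0,0.75],[0,0,0,0,0.75]]' 35
python3 - <<'E'
from h import *
togo(.4245,.1905,.0145)
tips(.4245,.1905)
p,d=camera('scene'); cv2.imwrite('pics/s11.png',cv2.resize(p[60:220,220:400,::-1],None,fx=3,fy=3,interpolation=2))
E
```

```text
clock: 10.02
position: [0.423, 0.1904, 0.0138]
ee_rot: [1.0, 0.0, -0.001, 0.0]
ft_force: [-0.6, 1.4, -0.1]
grip_width: 0.999
clock: 10.65
position: [0.4245, 0.1909, 0.0158]
ee_rot: [1.0, -0.0, 0.001, -0.0]
ft_force: [-1.4, -0.8, 6.1]
grip_width: 0.601
t 10.65 pos [0.4245 0.1909 0.0158] yaw -0.0 zax [ 0.001  0.    -1.   ] row [-0.    0.01  0.03] turn -0.0 F [-1.4 -0.8  6.1] w 0.601
L [0.433 0.226 0.074] 0.071
R [0.432 0.153 0.071] 0.07
```

View pics/s11.png

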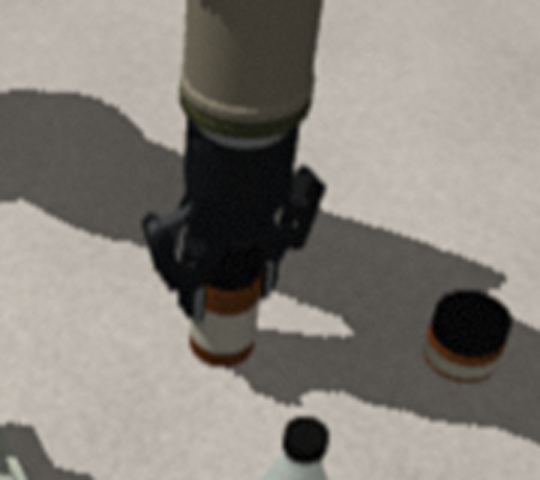

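Gripped, width 0.601. Lifting straight up.

```bash
python3 -m pendant '[[0,0,-0.15,0,0.75],[0,0,-0.7,0,0.75],[0,0,-1.6,0,0.75],[0,0,-2.6,0,0.75],[0,0,-3.5,0,0.75]]'; python3 -m pendant '[[0,0,-0.5,0,0.75],[0,0,-0.9,0,0.75],[0,0,-0.9,0,0.75]]'
python3 - <<'E'
from h import *
togo(.545,-.0645,.19)
p,d=camera('scene'); cv2.imwrite('pics/s12.png',p[...,::-1])
E
```

```text
clock: 11.38
position: [0.4237, 0.1905, 0.1566]
ee_rot: [1.0, 0.0, 0.0, 0.0]
ft_force: [0.6, 0.6, -2.9]
grip_width: 0.6
clock: 11.75
position: [0.4243, 0.1908, 0.1917]
ee_rot: [1.0, -0.0, 0.001, -0.0]
ft_force: [0.2, -0.8, -2.3]
grip_width: 0.598
t 11.75 pos [0.4243 0.1908 0.1917] yaw -0.01 zax [ 0.001  0.    -1.   ] row [3.02 6.38 0.05] turn -0.0 F [ 0.2 -0.8 -2.3] w 0.598
```

View pics/s12.png

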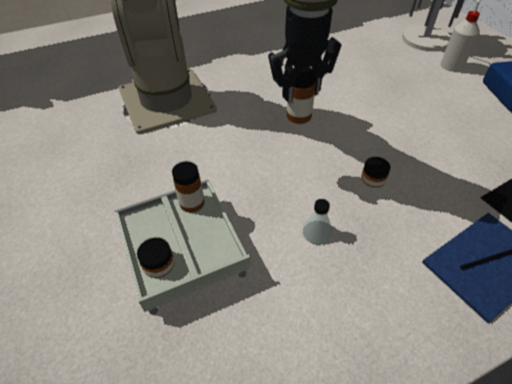

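The jar hangs upright in the gripper at (300,105). Carrying it to above the back half of the lane.

```bash
python3 -m pendant '[[0.3,0.6,0,0,0.75],[0.8,1.7,0,0,0.75],[1.4,2.9,0,0,0.75],[2.0,4.2,0,0,0.75],[2.6,5.4,0,0,0.75]]'; python3 -m pendant '[[0.25,0.6,0,0,0.75],[0.42,0.98,0,0,0.75],[0.42,0.98,0,0,0.75],[0.42,0.98,0,0,0.75]]'
python3 - <<'E'
from h import *
togo(.545,-.0645,.067)
p,d=camera('scene'); W=cloud('scene',d); cv2.imwrite('pics/s13.png',p[...,::-1])
E
```

```text
clock: 12.42
position: [0.5279, -0.0273, 0.1897]
ee_rot: [1.0, -0.0, -0.001, 0.0]
ft_force: [0.5, 0.3, -2.2]
grip_width: 0.595
clock: 12.92
position: [0.5445, -0.0629, 0.191]
ee_rot: [1.0, 0.001, -0.0, -0.0]
ft_force: [0.0, 1.8, -1.9]
grip_width: 0.598
t 12.93 pos [ 0.5445 -0.0629  0.191 ] yaw 0.11 zax [-0.  0. -1.] row [0.01 0.04 3.1 ] turn 0.02 F [ 0.   1.8 -1.9] w 0.598
```

View pics/s13.png

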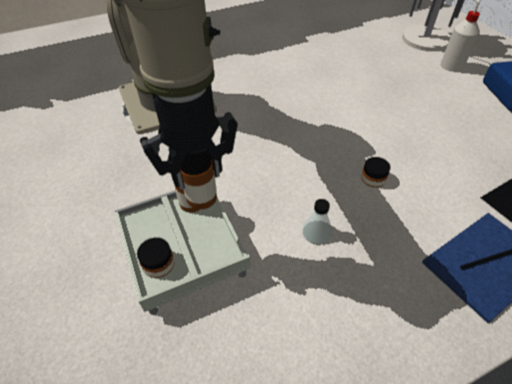

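```bash
python3 -m pendant '[[0.01,0.03,0.4,0,0.75],[0.01,0.03,1.0,0,0.75],[0.01,0.03,1.7,0,0.75],[0.01,0.03,2.4,0,0.75],[0.01,0.03,2.8,0,0.75]]'; python3 -m pendant '[[0,0,0,0,0.75],[0,0,0,0,0.75]]'
python3 - <<'E'
from h import *
togo(.545,-.0645,.0658)
tips(.545,-.0645,'s14.png')
E
```

```text
clock: 13.6
position: [0.544, -0.0653, 0.077]
ee_rot: [1.0, 0.0, -0.001, -0.0]
ft_force: [-0.1, -1.3, -2.5]
grip_width: 0.597
clock: 13.85
position: [0.5458, -0.0657, 0.08]
ee_rot: [1.0, 0.0, 0.001, 0.0]
ft_force: [-0.3, 0.7, -2.0]
grip_width: 0.596
t 13.85 pos [ 0.5458 -0.0657  0.08  ] yaw 0.01 zax [ 0.001 -0.    -1.   ] row [-0.02 -0.03  0.36] turn 0.0 F [-0.3  0.7 -2. ] w 0.596
L [ 0.553 -0.03   0.125] 0.119
R [ 0.553 -0.101  0.123] 0.121
```

View pics/s14.png

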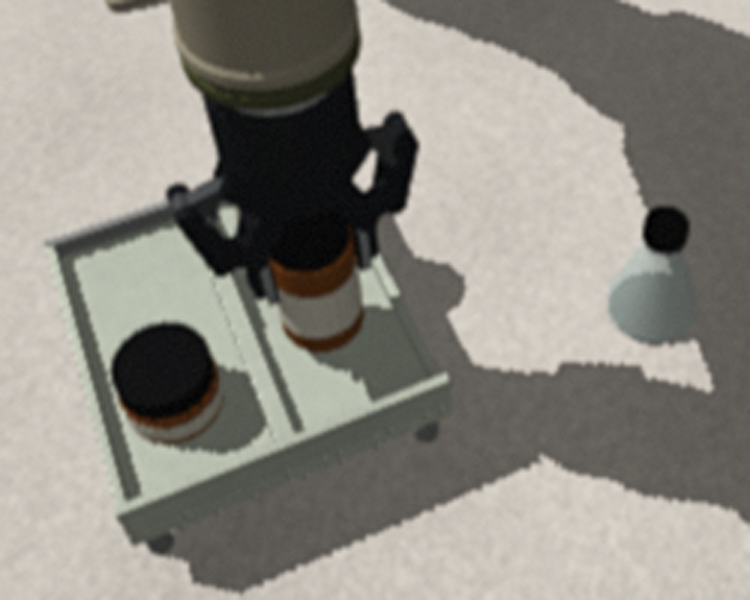

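The jar is in the lane, upright, about 14 mm above the board. Lowering slowly.

```bash
python3 -m pendant '[[-0.02,-0.03,0.12,0,0.75],[-0.02,-0.03,0.24,0,0.75],[-0.02,-0.03,0.32,0,0.75],[-0.02,-0.03,0.34,0,0.75],[-0.02,-0.03,0.34,0,0.75]]'
```

```text
clock: 14.52
position: [0.5444, -0.0646, 0.0659]
ee_rot: [1.0, -0.0, 0.0, 0.0]
ft_force: [-2.7, -0.1, 3.9]
grip_width: 0.597
```

Contact with the board (Fz +3.9 N). Releasing.

```bash
python3 -m pendant '[[0,0,0,0,0.5],[0,0,0,0,0.3],[0,0,0,0,0],[0,0,0,0,0],[0,0,0,0,0]]'
python3 - <<'E'
from h import *
tips(.545,-.0645,'s15.png')
E
python3 -m pendant '[[0,0,-0.3,0,0],[0,0,-0.9,0,0],[0,0,-1.7,0,0],[0,0,-2.6,0,0],[0,0,-3.2,0,0]]';  python3 -m pendant '[[0,-1.2,0,0,0],[0,-2.5,0,0,0],[0,-3.8,0,0,0],[0,-5,0,0,0],[0,-6,0,0,0]]'
python3 - <<'E'
from h import *
togo(0.5,0.2,.2)
for n in('scene','top'):
    p,d=camera(n);W=cloud(n,d)
    for nm,c,h,zt in [('old',(.444,-.0645),.05,.149),('new',(.545,-.0645),.05,.149),('lanepot',(.554,-.166),.04,.094),('benchpot',(.516,.356),.04,.044),('flask',(.5915,.155),.03,.094)]:
        q=W[(abs(W[...,2]-zt)<.008)&(abs(W[...,1]-c[1])<h)&(abs(W[...,0]-c[0])<h)]
        if len(q)>20: print(n,nm,len(q),enc(q[:,:2]),q[:,2].mean().round(4))
    cv2.imwrite(f'pics/{n}16.png',p[...,::-1])
E
```

```text
clock: 15.15
position: [0.5444, -0.0646, 0.0655]
ee_rot: [1.0, -0.0, 0.0, 0.0]
ft_force: [0.7, -0.4, 0.7]
grip_width: 1.001
L [ 0.547 -0.022  0.11 ] 0.106
R [ 0.556 -0.11   0.114] 0.108
clock: 15.82
position: [0.545, -0.0644, 0.1963]
ee_rot: [1.0, 0.0, 0.001, 0.0]
ft_force: [-0.4, -0.3, -0.4]
grip_width: 1.004
clock: 16.45
position: [0.5441, 0.1776, 0.1946]
ee_rot: [1.0, 0.001, 0.001, -0.0]
ft_force: [-0.6, -0.2, -0.8]
grip_width: 1.0
t 16.45 pos [0.5441 0.1776 0.1946] yaw 0.06 zax [ 0.001  0.    -1.   ] row [-1.1  -0.56 -0.14] turn 0.01 F [-0.6 -0.2 -0.8] w 1.0
scene old 455 (array([444.2, -64.8]), 26.2) 0.1486
scene new 580 (array([543.3, -65.1]), 26.1) 0.1487
scene lanepot 805 (array([ 553.3, -167.1]), 29.6) 0.0939
scene benchpot 408 (array([516.3, 355.3]), 29.9) 0.043
scene flask 182 (array([592. , 155.1]), 15.7) 0.0929
top old 386 (array([444.3, -64.1]), 25.0) 0.1498
top new 373 (array([544.5, -63.7]), 25.2) 0.1498
top lanepot 453 (array([ 554.2, -165.9]), 29.5) 0.0946
top benchpot 435 (array([515.7, 357.4]), 29.3) 0.0446
```

View pics/scene16.png

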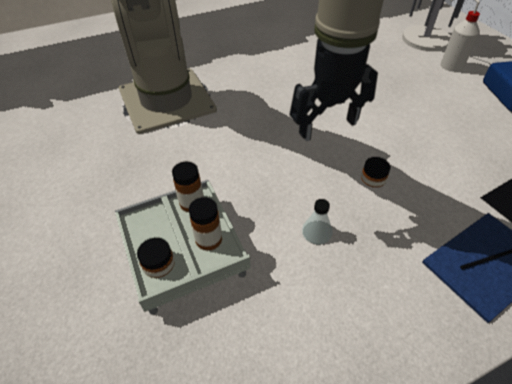

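View pics/top16.png

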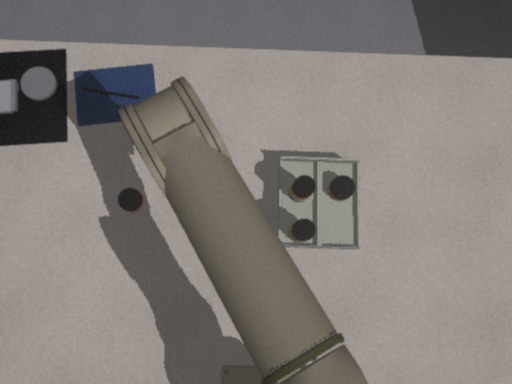

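Both tall jars stand upright in the +y lane, with caps at (186,173) and (204,211) in the scene view. The pots and flask haven't moved, and the arm is well clear. Handing in after a settling call.

```bash
python3 -m pendant '[[0,0,0,0,0],[0,0,0,0,0],[0,0,0,0,0]]' && python3 -c "
from workcell import hand_in
print(hand_in())"
```

```text
clock: 16.92
position: [0.5447, 0.1742, 0.1936]
ee_rot: [1.0, -0.001, 0.0, 0.0]
ft_force: [-0.3, -0.9, -0.1]
grip_width: 1.0
the job is handed in; nothing more can be done
None
```

I gripped the old jar, lifted it about 5 mm and brought it forward along its +y lane. It now stands about 5 mm behind the front lip. I then took the new jar from the bench and stood it in the same lane behind the old one, and handed in at about 17 s.

**Last checks:**
- **Jars:** in both cameras, the old jar is at about (0.444, −0.0645) and the new jar at about (0.544, −0.0645). Both cap tops are at 0.149–0.150 m, so both are upright, with a gap of about 48 mm between them.
- **Bystanders:** both pots and the flask are within about 1 mm of where they started. In the last pictures the top camera's view of the flask was blocked by the arm, so the flask's position comes from the scene camera only.
- **Robot:** the gripper was open and clear of everything at hand-in. The highest wrist force in any reading was about 6 N.

**One disagreement:** the cameras showed the open fingertips about 44 mm above the reported TCP height. The pads' 13 mm swing explains only part of that. I set the grasp heights from the camera depth instead, and both grasps and placings came out as planned.

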